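Set the four sample eggs in the cups of their size

TASK

Four loose eggs of different sizes stand among the empty wooden egg cups, each egg in a black rubber ring. Move each of the four, upright with its pointed end down, into the wooden cup of its own size: the smallest egg in the smallest cup, and so on up to the largest egg in the largest cup. Set them down so that they sit centred and upright in their cups, without dropping or tipping any; the eggs in the yellow trays are not part of the job.

Things in the scene. Friction and masses are not known exactly. Their poses are not given: they have to be found in the camera images.
- egg_small_centre (a point): centre, half-way up, of the smallest of the four loose eggs: plain brown shell, 30 mm across and 39 mm tall, rigid, about 25 g, standing upright (z axis up), pointed end down, in a black rubber ring fixed to the table. The widest section is 2 mm above the centre; the ring is 29 mm across, narrower than the egg, and reaches up to 11 mm below the egg's centre.
- cup_small_seat (a point): on the smallest of the four pale wooden egg cups (fixed to the table, upright): saucer 48 mm across, 8 mm high; on it a hollow stem whose round rim is 29 mm across outside, 22 mm inside, 43 mm above the table. The point lies on the cup's axis, 11 mm above the rim: the centre of the smallest egg comes to this point when it sits properly in this cup.
- egg_medium_centre (a point): centre, half-way up, of the second smallest of the four loose eggs: plain brown shell, 37 mm across and 48 mm tall, rigid, about 40 g, standing upright (z axis up), pointed end down, in a black rubber ring fixed to the table. The widest section is 3 mm above the centre; the ring is 36 mm across, narrower than the egg, and reaches up to 14 mm below the egg's centre.
- cup_medium_seat (a point): on the second smallest of the four pale wooden egg cups (fixed to the table, upright): saucer 59 mm across, 8 mm high; on it a hollow stem whose round rim is 36 mm across outside, 28 mm inside, 40 mm above the table. The point lies on the cup's axis, 14 mm above the rim: the centre of the second smallest egg comes to this point when it sits properly in this cup.
- egg_hen_centre (a point): centre, half-way up, of the second largest of the four loose eggs: plain brown shell, 45 mm across and 58 mm tall, rigid, about 62 g, standing upright (z axis up), pointed end down, in a black rubber ring fixed to the table. The widest section is 4 mm above the centre; the ring is 43 mm across, narrower than the egg, and reaches up to 17 mm below the egg's centre.
- cup_hen_seat (a point): on the second largest of the four pale wooden egg cups (fixed to the table, upright): saucer 72 mm across, 8 mm high; on it a hollow stem whose round rim is 43 mm across outside, 34 mm inside, 37 mm above the table. The point lies on the cup's axis, 17 mm above the rim: the centre of the second largest egg comes to this point when it sits properly in this cup.
- egg_goose_centre (a point): centre, half-way up, of the largest of the four loose eggs: plain brown shell, 57 mm across and 78 mm tall, rigid, about 140 g, standing upright (z axis up), pointed end down, in a black rubber ring fixed to the table. The widest section is 5 mm above the centre; the ring is 55 mm across, narrower than the egg, and reaches up to 22 mm below the egg's centre.
- cup_goose_seat (a point): on the largest of the four pale wooden egg cups (fixed to the table, upright): saucer 91 mm across, 8 mm high; on it a hollow stem whose round rim is 55 mm across outside, 43 mm inside, 30 mm above the table. The point lies on the cup's axis, 22 mm above the rim: the centre of the largest egg comes to this point when it sits properly in this cup.

How it is judged:
By the outcome, as a careful person would: the job done as asked, in the order asked, and still so for the second after the job is handed in, with the robot touching nothing.
It also fails if it takes over 96 s, if anything falls off the work surface, if the arm or the gripper's body presses on something with over 40 N, if the wrist force passes 120 N, or if a joint passes its speed limit or range.

ROBOT

A 6-joint arm with a two-finger parallel gripper is mounted at the origin on a cart in front of the work surface, level with it; the furniture and walls round the work are solid. World frame = base frame: x ahead of the robot, y to its left, z up, the work surface at z = 0. Lengths are in mm, angles in rad, forces in N, time in s.
With the tool pointing down it reaches from about 275 to 1000 mm from the base axis. Payload 8.4 kg.
Tool frame: the origin (TCP) lies on the centre line of the jaws, within the pads' length; the fingertips stand r.tip_reach ahead of it and the grasp point (between the pads) lies 11 mm behind it (r.tip_reach is the distance from the TCP to the fingertips, in mm); z points along the fingers, y is the line along which they close (so a half turn about z gives the same grasp; the last joint's range is limited). The gripper opens to 85 mm and grips with 20 to 120 N. Pads are 22 mm wide; open, the fingers measure 114 mm over their backs; the gripper's body (76 mm by 85 mm) begins 54 mm behind the grasp point. The pads swing forward as they close: fully open they stand 13 mm farther back than shut.
Start: joints at [1.105, 0.353, 1.633, -0, 1.155, -0.002], TCP at [279.593, 558.978, 239.281] pointing down, gripper open.
Joint ranges: [-2.63, 2.63], [-0.92, 2.1], [0.06, 2.66], [-1.3, 4.44], [0, 2.69], [-3.02, 3.02]. Speed limits (rad/s): [2.22, 2.22, 2.79, 3.14, 3.14, 3.14].

INTERFACE

Orientations are given as [roll, pitch, yaw] about the fixed x, y, z axes, in that order (R = Rz(yaw) Ry(pitch) Rx(roll)).
In Python, from rig import r gives the robot as it stands.
- The arm moves only by the tool carry_out, never from a script. Its argument "targets" is a list of rows, each an object with "dp": the shift along the tool's x, y, z in mm, a list of three; "yaw": the turn about the tool's z in degrees. A call has 1 to 12 rows; each row is the pose to reach, as a shift and turn from the pose commanded when the call began, along the tool's axes at that moment; what a row does not reach only later rows make up. A row lasts 1/8 s, in which the tool goes at most 62.5 mm and 10.7 degrees, less where a joint would pass 70% of its speed; a pose out of reach is approached as far as the arm can. A call with a gripper value outside its range is refused whole. "fingers" is the opening, from -1 (shut) to 1 (fully open), so that 0 is half open, set as the call begins (left out, the last holds). The fingers move at their own pace and stop on an object; "grip_force" is the grip in N (left out, the last holds). Time passes only in rows, so rows that repeat a pose let the fingers close. It gives the time, the measured TCP pose, the force, the opening and the grip force at its end, in the units of the state.
- r.sense(): the state, without advancing time (a new reading comes with each control period).
- r.grab_frame(name): name is "scene" or "side" or "wrist"; returns the picture (480x640x3 uint8, red, green, blue); there is no depth.
- r.get_calibration(name): a dict with "fx", "fy", "cx", "cy" (pixels), "rvec" (rotation vector, rad) and "tvec" (3), from world to camera coordinates, as OpenCV has them. Camera axes: x right, y down, z forward; pixel columns grow to the right and rows downward; lengths in mm; the calibration is good to about 2 mm. The wrist camera is an equidistant fisheye: a pixel r from the principal point sees the ray r / f radians off the axis. A picture is of the moment at which its call begins: read the wrist's pose just before it. get_calibration takes no time and is no camera call; for the wrist camera it gives the pose at the moment of the call.
- r.sign_off(): hands the job in; it is judged then, once.
The state is a dict: "clock": time; "qpos": joint angles; "qvel": joint speeds; "joint_efforts": joint torques, N m; "eef_pos": TCP position; "tcp_rot": TCP orientation; "contact_force": force on the tool from outside, world axes, zero at the start; "wrist_torque": the same for the moment, N m; "opening": opening from 0.0 (shut) to 1.0 (fully open); "grasp_force": force on a finger pad.
Only numpy, scipy, OpenCV 4.12 (cv2) and the standard library are available. Lean on these libraries where they do the work, as an engineer would, in place of code of your own. Each camera call takes 0.05 s, during which the arm holds its last target. There are 200 camera calls.

## Working session

There is one attempt and no reset: what is moved stays moved. The work goes in short steps, Python scripts to look and compute and a tool call to move; the robot and the scene stay as the last step left them, time stands still between calls to the robot, and variables do not carry over. Pictures are saved under pics/ and viewed, at most 17 in all, crops included, and the job is handed in when it is done.

Besides the shell and the picture viewer there is one more tool, called after "Call:" as name(argument=value, ...) on one line, values as JSON. carry_out: Moves the arm, as the interface text tells. Its arguments: {"type":"object","properties":{"targets":{"type":"array","items":{"type":"object","properties":{"dp":{"type":"array","items":{"type":"number"}},"yaw":{"type":"number"}}}},"fingers":{"type":"number"},"grip_force":{"type":"number"}},"required":["targets"]}

```bash
mkdir -p pics; ls; python3 - <<'E'
from rig import r
import cv2
s=r.sense();print(s['clock'],s['eef_pos'],s['tcp_rot'],s['opening'],r.tip_reach)
for n in("scene","side","wrist"):
    print(n,r.get_calibration(n))
    cv2.imwrite(f"pics/{n}0.png",r.grab_frame(n)[:,:,::-1])
E
```

```text
pics
0.0 [279.37975672 558.55207498 238.55305631] [-3.14018783e+00 -2.39098261e-05  2.67777645e+00] 1.000403778589378 8.0
scene {'fx': 524.208318050095, 'fy': 524.208318050095, 'cx': 318.436570323741, 'cy': 246.49177257469591, 'rvec': array([ 2.16530995,  0.686738  , -0.34578871]), 'tvec': array([-570.02080242,   -4.04073181, 1069.74705622])}
side {'fx': 614.4347280176454, 'fy': 614.4347280176454, 'cx': 320.5423833545368, 'cy': 239.62297641677, 'rvec': array([ 0.15008083,  2.73616416, -1.4818232 ]), 'tvec': array([ 539.76163986,  -82.54637361, 1231.45017015])}
wrist {'fx': 371.64829954431775, 'fy': 371.64829954431775, 'cx': 318.43451939997, 'cy': 233.98617622489908, 'rvec': array([-2.42948808, -1.49892775, -0.24335552]), 'tvec': array([-623.31251155,  -39.98066731,  382.39243143])}
```

View pics/scene0.png

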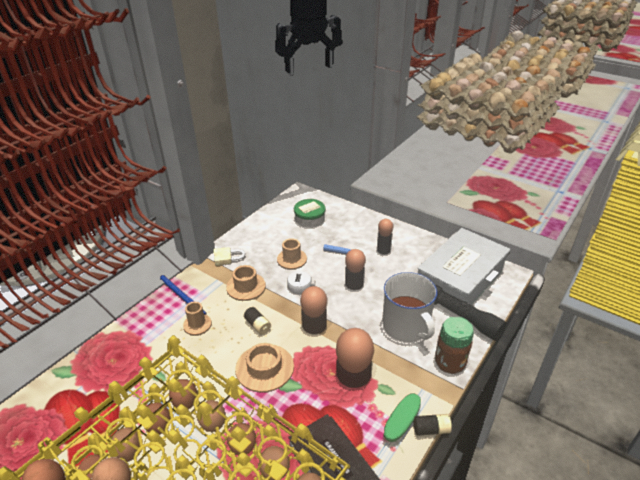

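View pics/side0.png

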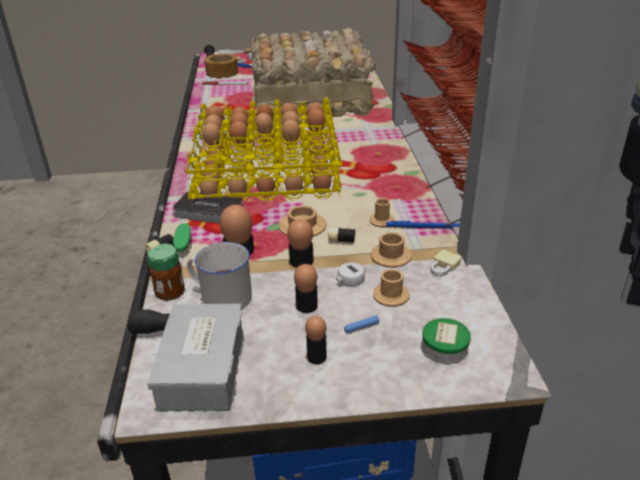

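View pics/wrist0.png

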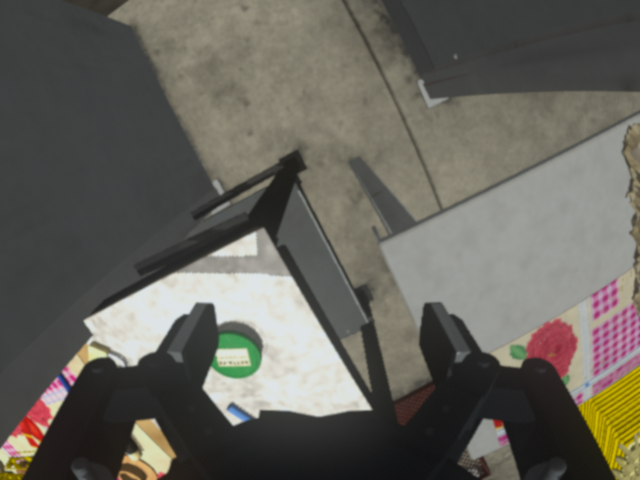

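The overview shows the four eggs in tall black rings and the four cups among clutter in both fixed views. I'll enlarge both.

```bash
python3 - <<'E'
import cv2
for n,x,y in(("scene",175,205),("side",205,180)):
    i=cv2.imread(f"pics/{n}0.png")[y:y+200,x:x+240]
    i=cv2.resize(i,None,fx=3,fy=3,interpolation=cv2.INTER_CUBIC)
    for k in range(0,240,20):
        cv2.putText(i,str(x+k),(3*k,8),0,.3,(255,0,0),1);cv2.line(i,(3*k,0),(3*k,599),(255,0,0) if 0 else (180,120,0),1) if k%40==0 else 0
    for k in range(0,200,20):
        cv2.putText(i,str(y+k),(0,3*k+8),0,.3,(255,0,0),1);cv2.line(i,(0,3*k),(719,3*k),(180,120,0),1) if k%40==0 else 0
    cv2.imwrite(f"pics/{n}1.png",i)
E
```

```text
(no output)
```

View pics/scene1.png

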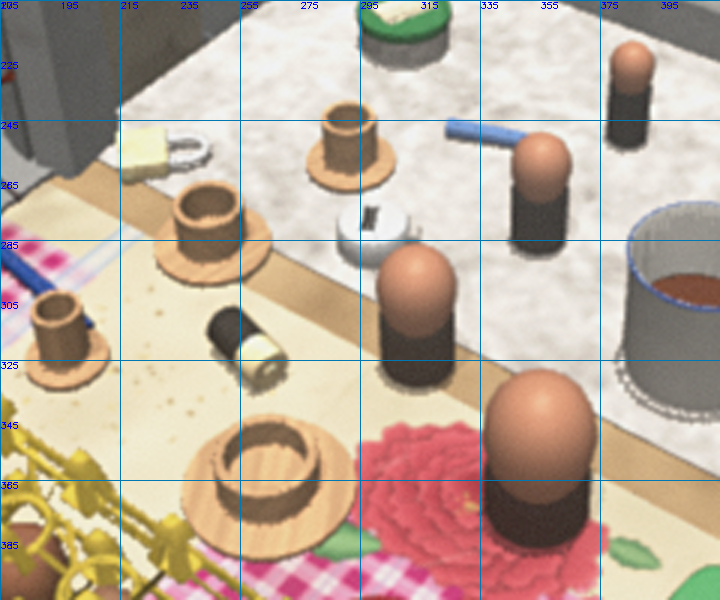

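View pics/side1.png

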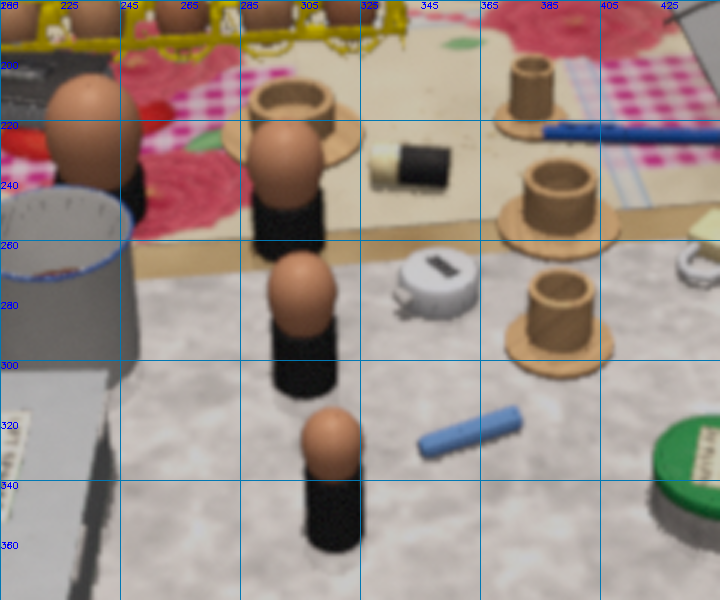

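Scene view: eggs' tops at about (355,328), (313,286), (355,249) and (386,219), and cup rims at about (264,355), (245,272), (291,244) and (194,307). The side view shows the same, with the goose egg partly behind the mug. I'll fit the outlines.

```bash
cat > h.py <<'E'
import numpy as np,cv2
from scipy.optimize import least_squares
from rig import r
SZ=dict(goose=(57,78,5,55,30,91,22),hen=(45,58,4,43,37,72,17),medium=(37,48,3,36,40,59,14),small=(30,39,2,29,43,48,11))
t=np.linspace(0,2*np.pi,73)
def circ(d,z): return np.c_[d/2*np.cos(t),d/2*np.sin(t),0*t+z]
def egg(n): # upper part of shell, relative to centre
    d,h,o=SZ[n][:3]
    return np.vstack([circ(d*np.cos(e),o+(h/2-o)*np.sin(e)) for e in np.linspace(-.4,np.pi/2,40)])
def proj(n,P,C=None):
    c=C or r.get_calibration(n)
    K=np.array([[c['fx'],0,c['cx']],[0,c['fy'],c['cy']],[0,0,1.]])
    f=cv2.fisheye.projectPoints if n=='wrist' else cv2.projectPoints
    if n=='wrist': return f(P.reshape(-1,1,3).astype(float),c['rvec'],c['tvec'],K,np.zeros(4))[0][:,0]
    return f(P.astype(float),c['rvec'],c['tvec'],K,None)[0][:,0]
E
cat > fit.py <<'E'
from h import *
off=dict(scene=(175,205),side=(205,180))
E=dict(scene=dict(goose=(484,597,369),hen=(377,456,243),medium=(511,572,132),small=(610,655,41)),
 side=dict(goose=(46,141,73),hen=(248,324,120),medium=(267,337,251),small=(301,364,407)))
C=dict(scene=dict(goose=(214,321,416,181,355,558),hen=(174,245,181,153,272,285),medium=(321,378,101,306,395,191),small=(31,83,290,25,109,390)),
 side=dict(goose=(250,335,79,222,364,169),hen=(523,596,158,497,620,258),medium=(527,595,269,505,613,377),small=(510,555,56,494,None,139)))
cal={n:r.get_calibration(n) for n in off}
def cr(n,p): return (p-np.array(off[n])+.5)*3-.5
def res(p,k,kind):
    o=[]
    for n in off:
        if kind=='egg':
            q=cr(n,proj(n,egg(k)+p,cal[n])); m=E[n][k]; v=[q[:,0].min(),q[:,0].max(),q[:,1].min()]
        else:
            P=np.r_[p,0]; m=C[n][k]
            a=cr(n,proj(n,circ(SZ[k][3],SZ[k][4])+P,cal[n])); b=cr(n,proj(n,circ(SZ[k][5],8)+P,cal[n])); b2=cr(n,proj(n,circ(SZ[k][5],0)+P,cal[n]))
            v=[a[:,0].min(),a[:,0].max(),a[:,1].min(),b[:,0].min(),b[:,0].max(),b2[:,1].max()]
        o+=[0 if y is None else x-y for x,y in zip(v,m)]
    return o
for k in SZ:
    for kind in('egg','cup'):
        s=least_squares(res,[500,300,70] if kind=='egg' else [500,300],args=(k,kind))
        print(k,kind,s.x.round(1),np.round(s.fun,1))
E
python3 fit.py
```

```text
goose egg [699.1  95.1  53. ] [-2.2  1.3 -0.3 -2.5  1.6  0.6]
goose cup [579.5  25.2] [-2.5 -1.2 -5.7 -0.3  1.9  4.8 -2.3  0.5 -4.5 -0.9  0.9  7.3]
hen egg [589.7 143.1  52.7] [-1.4  2.5  0.7 -1.3  2.5 -0.6]
hen cup [433.2 146.2] [-1.7 -0.3 -1.9  0.8  0.6  4.5 -0.4  1.8 -3.2 -0.8  0.3  5.7]
medium egg [590.6 266.9  54.9] [-1.2  0.5 -0.4 -1.7  1.1  0.3]
medium cup [454.1 255.9] [-0.6 -0.8 -1.5 -0.6  1.7  4.2 -0.2  1.  -2.9 -1.6  1.7  4.6]
small egg [585.6 383.4  54.9] [-1.4  0.9 -0.2 -1.6  1.3  0.2]
small cup [427.6  29. ] [-0.8  0.7 -1.5 -1.3  1.1  2.9 -0.2  1.4 -2.4 -0.5  0.   4.5]
```

```bash
python3 - <<'E'
from h import *
cal={n:r.get_calibration(n) for n in('scene','side')}
def tri(a,b):
    f=lambda p:np.r_[proj('scene',p[None],cal['scene'])[0]-a,proj('side',p[None],cal['side'])[0]-b]
    s=least_squares(f,[600,150,60.]);return s.x.round(0),s.fun.round(1)
for n,a,b in(('mug rim c',(410,293),(223,258)),('jar lid',(457,330),(162,257)),('tray corner top',(174,345),(337,186)),('green tub',(309,207),(446,332)),('box corner nearest goose/medium',(421,264),(241,306)),('egg cup padlock',(225,255),(447,262)), ('tray eggs',(112,470),(316,112))):
    print(n,*tri(np.array(a),np.array(b)))
E
```

```text
mug rim c [716. 228.  77.] [-1.  -0.4 -1.   0.4]
jar lid [811. 204.  71.] [ 0.4  0.1  0.5 -0.1]
tray corner top [486. -52.  53.] [ 6.7  5.4  8.9 -7. ]
green tub [402. 385.  30.] [ 0.1  0.1  0.1 -0.1]
box corner nearest goose/medium [689. 324.  57.] [-1.1 -0.4 -0.9  0.3]
egg cup padlock [343. 186.   7.] [ 0.2  0.2  0.2 -0.1]
tray eggs [ 567. -237.   93.] [ -9.5  -7.4 -18.1  13.8]
```

```bash
cat >> h.py <<'E'
def go(x,y,z,yawdeg=None):
    s=r.sense(); p=np.array(s['eef_pos']); R=cv2.Rodrigues(np.array([0,0,s['tcp_rot'][2]]))[0]@np.diag([1,-1,-1])
    d=R.T@(np.array([x,y,z])-p)
    print('at',p.round(1),'yaw',np.degrees(s['tcp_rot'][2]).round(1),'op',round(s['opening'],3),'gf',np.round(s['grasp_force'],1),'t',round(s['clock'],2),'dp',d.round(1), '' if yawdeg is None else ('yaw',((np.degrees(s['tcp_rot'][2])-yawdeg+180)%360-180).round(1)))
E
python3 - <<'E'
from h import *
c=r.get_calibration('wrist');Rw=cv2.Rodrigues(c['rvec'])[0];cam=-Rw.T@c['tvec']
s=r.sense();R=cv2.Rodrigues(np.array([0,0,s['tcp_rot'][2]]))[0]@np.diag([1,-1,-1])
print('cam in tool',(R.T@(cam-s['eef_pos'])).round(1)); print('cam axes in tool\n',(R.T@Rw.T).round(2))
go(585.6,383.4,160,90)
E
```

```text
cam in tool [  83.    -0.6 -135.6]
cam axes in tool
 [[-0.   -0.95 -0.32]
 [ 1.   -0.   -0.  ]
 [ 0.   -0.32  0.95]]
at [279.4 558.6 238.7] yaw 153.4 op 0.997 gf 0.0 t 0.15 dp [-352.2  -19.7   78.7] ('yaw', np.float64(63.4))
```

Call:
carry_out(targets=[{"dp": [-352,-20,79],"yaw": 63.4},{"dp": [-352,-20,79],"yaw": 63.4},{"dp": [-352,-20,79],"yaw": 63.4},{"dp": [-352,-20,79],"yaw": 63.4},{"dp": [-352,-20,79],"yaw": 63.4},{"dp": [-352,-20,79],"yaw": 63.4},{"dp": [-352,-20,79],"yaw": 63.4},{"dp": [-352,-20,79],"yaw": 63.4},{"dp": [-352,-20,79],"yaw": 63.4},{"dp": [-352,-20,79],"yaw": 63.4}], fingers=0.3, grip_force=25)

```text
clock: 1.4
eef_pos: [584.7, 384.5, 160.7]
tcp_rot: [3.141, -0.0, 1.573]
contact_force: [0.0, 0.1, -0.2]
opening: 0.649
grasp_force: 0.0
```

```bash
cat > look.py <<'E'
import sys
from h import *
# predicted outlines overlaid on the wrist view
P=dict(egg=dict(goose=(699.1,95.1,53),hen=(589.7,143.1,53.5),medium=(590.6,266.9,54.5),small=(585.6,383.4,54.5)),
 cup=dict(goose=(579.5,25.2,0),hen=(433.2,146.2,0),medium=(454.1,255.9,0),small=(427.6,29,0)))
def look(out,kinds=('egg','cup')):
    c=r.get_calibration('wrist'); i=r.grab_frame('wrist')[:,:,::-1].copy(); raw=i.copy()
    for k in SZ:
        for kind in kinds:
            q=np.array(P[kind][k],float)
            if kind=='egg': q2=[cv2.convexHull(proj('wrist',egg(k)+q,c).astype(np.float32)).astype(int)]
            else: q2=[proj('wrist',circ(d,z)+q,c).astype(int) for d,z in((SZ[k][3],SZ[k][4]),(SZ[k][5],8))]
            for w in q2: cv2.polylines(i,[w.reshape(-1,1,2)],True,(255,0,0),1)
    cv2.imwrite(f'pics/{out}.png',i); cv2.imwrite(f'pics/{out}_raw.png',raw)
if __name__=='__main__': look(sys.argv[1])
E
python3 look.py w1; python3 -c "
from h import *
go(585.6,383.4,160,90);print(np.round(r.sense()['qpos'],2),np.round(r.sense()['tcp_rot'],3))"
```

```text
at [584.8 384.5 160.7] yaw 90.1 op 0.648 gf 0.0 t 1.45 dp [-1.1  0.8  0.7] ('yaw', np.float64(0.1))
[0.58 0.54 1.52 0.   1.08 0.58] [ 3.141 -0.     1.573]
```

View pics/w1.png

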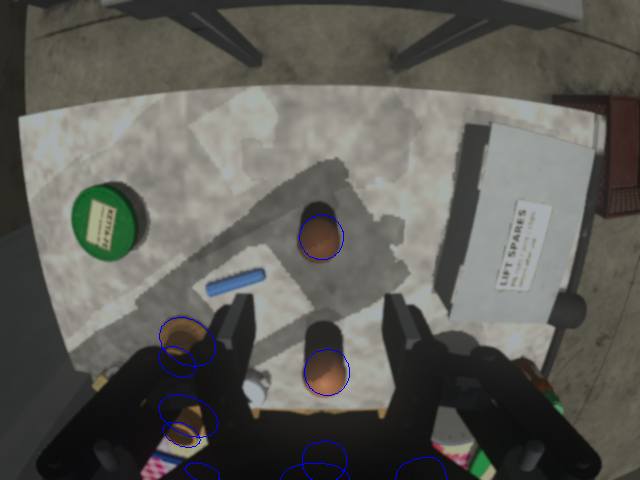

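The overlay agrees to about 2 px for egg (320,238), the medium egg (326,371) and the medium cup's saucer (186,340). I'll crop for a finer reading.

```bash
python3 - <<'E'
import cv2
a=[cv2.resize(cv2.imread(f'pics/w1{s}.png')[195:275,275:365],None,fx=4.4,fy=4.4,interpolation=cv2.INTER_CUBIC) for s in('','_raw')]
b=[cv2.resize(cv2.imread(f'pics/w1{s}.png')[330:402,285:375],None,fx=4.4,fy=3.4*4.4/3.4,interpolation=cv2.INTER_CUBIC) for s in('','_raw')]
i=cv2.vconcat([a[0],b[0]]); j=cv2.hconcat([i]); cv2.imwrite('pics/w1c.png',cv2.resize(cv2.hconcat([a[0],b[0][:, :].copy() if b[0].shape[0]==a[0].shape[0] else cv2.copyMakeBorder(b[0],0,a[0].shape[0]-b[0].shape[0],0,0,0)]),None,fx=1,fy=1))
E
```

```text
(no output)
```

View pics/w1c.png

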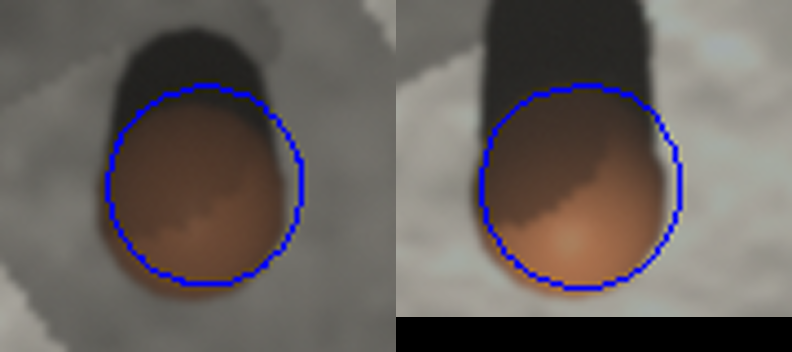

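```bash
python3 - <<'E'
from h import *
s=r.sense();p=np.array(s['eef_pos'])
print(proj('wrist',np.array([p-[0,0,8],p+[0,0,0],p+[27,0,0],p-[27,0,0],[p[0],p[1],57]])).round(1))
i=cv2.imread('pics/w1_raw.png')[285:375,190:450]
cv2.imwrite('pics/w1f.png',cv2.resize(i,None,fx=3,fy=3,interpolation=cv2.INTER_CUBIC))
E
```

```text
[[321.5 305.7]
 [321.7 314.9]
 [384.8 314.1]
 [258.3 314.2]
 [320.4 235.7]]
```

View pics/w1f.png

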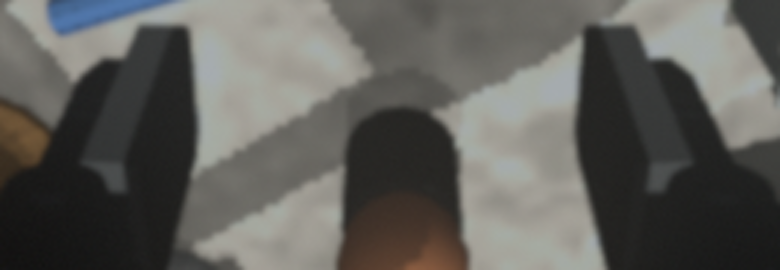

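The fingertip midpoint shows the same −3 px shift as the eggs, so that is wrist camera bias. The fixed-camera fit is good, and I'll grasp the small egg.

Call:
carry_out(targets=[{"dp": [-1.2,0.5,40]},{"dp": [-1.2,0.5,70]},{"dp": [-1.2,0.5,95]},{"dp": [-1.2,0.5,112.5]},{"dp": [-1.2,0.5,112.5]},{"dp": [-1.2,0.5,112.5]}])

```text
schema error: expected keys dp, yaw
```

Call:
carry_out(targets=[{"dp": [0,0,0]},{"dp": [0,0,0]},{"dp": [0,0,0]},{"dp": [0,0,0]},{"dp": [0,0,0]},{"dp": [0,0,0]}], fingers=-1, grip_force=25)

```text
schema error: expected keys dp, yaw
```

Call:
carry_out(targets=[{"dp": [-1.2,0.5,40],"yaw": 0},{"dp": [-1.2,0.5,70],"yaw": 0},{"dp": [-1.2,0.5,95],"yaw": 0},{"dp": [-1.2,0.5,112.5],"yaw": 0},{"dp": [-1.2,0.5,112.5],"yaw": 0},{"dp": [-1.2,0.5,112.5],"yaw": 0}])

```text
clock: 2.2
eef_pos: [586.5, 382.9, 48.8]
tcp_rot: [3.14, -0.001, 1.571]
contact_force: [-0.6, -0.1, 0.9]
opening: 0.648
grasp_force: 0.0
```

Call:
carry_out(targets=[{"dp": [0,0,0],"yaw": 0},{"dp": [0,0,0],"yaw": 0},{"dp": [0,0,0],"yaw": 0},{"dp": [0,0,0],"yaw": 0},{"dp": [0,0,0],"yaw": 0}], fingers=-1, grip_force=25)

```text
clock: 2.82
eef_pos: [584.7, 382.7, 48.9]
tcp_rot: [-3.14, -0.0, 1.571]
contact_force: [-7.6, 0.5, 7.0]
opening: 0.33
grasp_force: 24.4
```

Call:
carry_out(targets=[{"dp": [0,-1.2,0],"yaw": 0},{"dp": [0,-1.2,-10],"yaw": 0},{"dp": [0,-1.2,-30],"yaw": 0},{"dp": [0,-1.2,-60],"yaw": 0},{"dp": [0,-1.2,-75],"yaw": 0},{"dp": [0,-1.2,-75],"yaw": 0}])

```text
clock: 3.58
eef_pos: [585.7, 382.9, 124.8]
tcp_rot: [3.139, -0.002, 1.571]
contact_force: [-0.0, 0.3, 0.1]
opening: 0.331
grasp_force: 24.7
```

```bash
python3 -c "
from h import *
go(427.6,29,123,90);s=r.sense();print(s['contact_force'].round(1))
cv2.imwrite('pics/w2.png',r.grab_frame('wrist')[:,:,::-1])"
```

```text
at [585.7 382.9 124.8] yaw 90.0 op 0.331 gf 24.7 t 3.58 dp [-353.9 -158.2    1.8] ('yaw', np.float64(0.0))
[-0.   0.3  0.1]
```

View pics/w2.png

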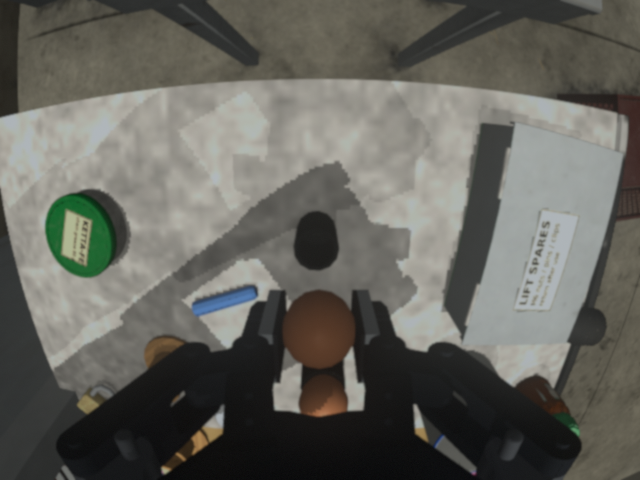

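Held egg at (319,330), upright, with its ring below it at (317,238). Carrying it to the small cup.

Call:
carry_out(targets=[{"dp": [-18,-8,0],"yaw": 0},{"dp": [-53,-24,0],"yaw": 0},{"dp": [-99,-44,0],"yaw": 0},{"dp": [-145,-65,0],"yaw": 0},{"dp": [-191,-85,0],"yaw": 0},{"dp": [-237,-106,0],"yaw": 0},{"dp": [-283,-126,0],"yaw": 0},{"dp": [-319,-142,0],"yaw": 0},{"dp": [-344,-153,0],"yaw": 0},{"dp": [-354.4,-158,0],"yaw": 0},{"dp": [-354.4,-158,0],"yaw": 0},{"dp": [-354.4,-158,0],"yaw": 0}])

```text
clock: 5.12
eef_pos: [427.5, 28.6, 122.7]
tcp_rot: [3.141, -0.0, 1.572]
contact_force: [0.1, 0.8, 0.1]
opening: 0.333
grasp_force: 24.7
```

```bash
python3 -c "
from h import *
from look import *
go(427.6,28.5,123,90)
look('w3',('cup',))
i=cv2.imread('pics/w3.png')[170:370,190:450];j=cv2.imread('pics/w2.png')[170:370,190:450]
cv2.imwrite('pics/w3c.png',cv2.resize(cv2.vconcat([i[:,:],]),None,fx=3,fy=3,interpolation=cv2.INTER_CUBIC))"
```

```text
at [427.5  28.6 122.7] yaw 90.0 op 0.333 gf 24.7 t 5.12 dp [-0.1  0.1 -0.3] ('yaw', np.float64(0.0))
```

View pics/w3c.png

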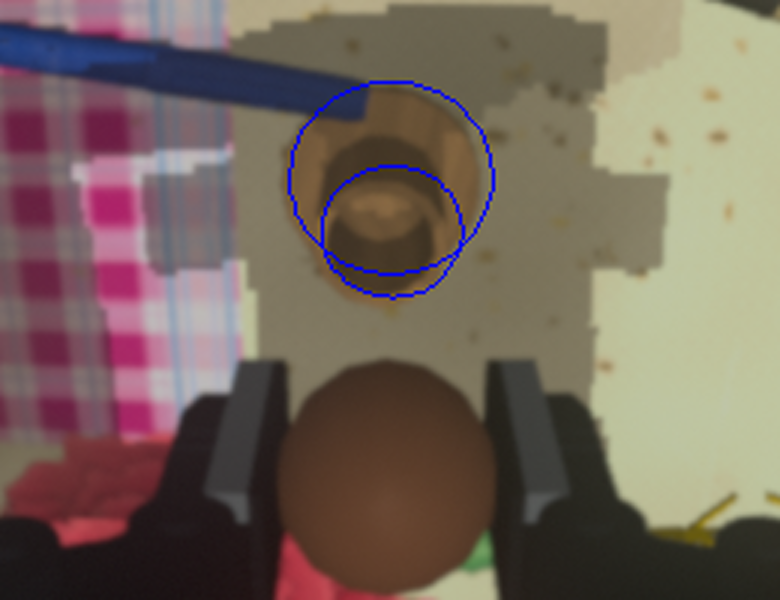

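The cup rim shows the same bias as the egg did (−3 px, +2.5 px), so it is aligned. Lowering.

Call:
carry_out(targets=[{"dp": [0.2,0,25],"yaw": 0},{"dp": [0.2,0,45],"yaw": 0},{"dp": [0.2,0,60],"yaw": 0},{"dp": [0.2,0,68],"yaw": 0},{"dp": [0.2,0,72],"yaw": 0},{"dp": [0.2,0,73],"yaw": 0},{"dp": [0.2,0,73],"yaw": 0}])

```text
clock: 6.05
eef_pos: [427.1, 28.4, 50.4]
tcp_rot: [3.141, -0.0, 1.571]
contact_force: [-2.1, 2.2, 6.6]
opening: 0.329
grasp_force: 28.3
```

Call:
carry_out(targets=[{"dp": [0,0,0.5],"yaw": 0},{"dp": [0,0,1],"yaw": 0},{"dp": [0,0,1],"yaw": 0}])

```text
clock: 6.42
eef_pos: [427.2, 28.4, 49.9]
tcp_rot: [3.141, -0.0, 1.571]
contact_force: [-3.3, 1.2, 16.9]
opening: 0.334
grasp_force: 31.4
```

Call:
carry_out(targets=[{"dp": [0.2,-0.6,-0.6],"yaw": 0},{"dp": [0.2,-0.6,-0.6],"yaw": 0},{"dp": [0.2,-0.6,-0.6],"yaw": 0}])

```text
clock: 6.8
eef_pos: [427.0, 28.5, 50.3]
tcp_rot: [3.14, -0.0, 1.571]
contact_force: [-1.1, 0.3, 8.2]
opening: 0.336
grasp_force: 28.8
```

Call:
carry_out(targets=[{"dp": [0,0,0],"yaw": 0},{"dp": [0,0,0],"yaw": 0},{"dp": [0,0,0],"yaw": 0},{"dp": [0,0,0],"yaw": 0}], fingers=0.3)

```text
clock: 7.3
eef_pos: [426.3, 28.3, 49.3]
tcp_rot: [-3.141, 0.0, 1.571]
contact_force: [-0.3, -0.1, -0.6]
opening: 0.649
grasp_force: 0.0
```

Call:
carry_out(targets=[{"dp": [0,0,-20],"yaw": 0},{"dp": [0,0,-50],"yaw": 0},{"dp": [0,0,-80],"yaw": 0},{"dp": [0,0,-110],"yaw": 0},{"dp": [0,0,-110],"yaw": 0}])

```text
clock: 7.92
eef_pos: [427.7, 28.4, 161.2]
tcp_rot: [3.137, -0.0, 1.571]
contact_force: [1.1, 0.6, -0.4]
opening: 0.649
grasp_force: 0.0
```

```bash
python3 -c "
from h import *
go(590.6,266.9,160,90)
for n,x,y in(('wrist',240,160),('side',320,160)):
    i=r.grab_frame(n)[:,:,::-1]
    cv2.imwrite('pics/c_%s.png'%n,cv2.resize(i[y:y+120,x:x+160],None,fx=4,fy=4,interpolation=cv2.INTER_CUBIC))
a=cv2.hconcat([cv2.imread('pics/c_%s.png'%n) for n in('wrist','side')]);cv2.imwrite('pics/p4.png',cv2.resize(a,(800,300)))"
```

```text
at [427.7  28.4 161.2] yaw 90.0 op 0.649 gf 0.0 t 7.92 dp [238.4 163.    1.2] ('yaw', np.float64(0.0))
```

View pics/p4.png

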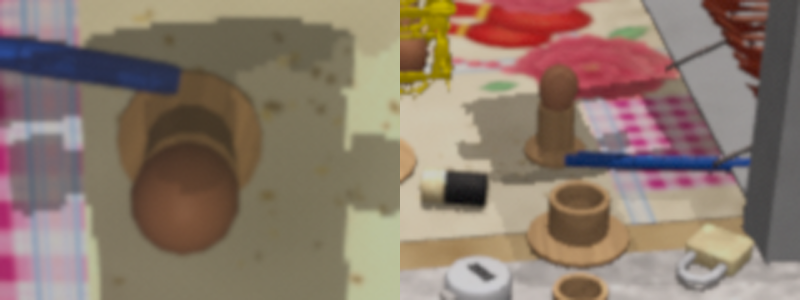

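The small egg sits upright and centred in its cup, both from above and from the side. Next the medium egg.

Call:
carry_out(targets=[{"dp": [40,27,0],"yaw": 0},{"dp": [90,61,0],"yaw": 0},{"dp": [140,95,0],"yaw": 0},{"dp": [190,129,0],"yaw": 0},{"dp": [225,153,0],"yaw": 0},{"dp": [238.3,162.2,0],"yaw": 0},{"dp": [238.3,162.2,0],"yaw": 0},{"dp": [238.3,162.2,0],"yaw": 0}], fingers=0.4)

```text
clock: 9.02
eef_pos: [587.3, 265.2, 158.7]
tcp_rot: [-3.14, 0.001, 1.571]
contact_force: [0.1, -0.9, -0.5]
opening: 0.697
grasp_force: 0.0
```

Call:
carry_out(targets=[{"dp": [0,0,40],"yaw": 0},{"dp": [0,0,70],"yaw": 0},{"dp": [0,0,95],"yaw": 0},{"dp": [0,0,112.5],"yaw": 0},{"dp": [0,0,112.5],"yaw": 0},{"dp": [0,0,112.5],"yaw": 0}])

```text
clock: 9.78
eef_pos: [589.0, 266.7, 47.9]
tcp_rot: [3.14, -0.0, 1.571]
contact_force: [0.8, 0.2, -0.3]
opening: 0.696
grasp_force: 0.0
```

Call:
carry_out(targets=[{"dp": [0,0,0],"yaw": 0},{"dp": [0,0,0],"yaw": 0},{"dp": [0,0,0],"yaw": 0},{"dp": [0,0,0],"yaw": 0},{"dp": [0,0,0],"yaw": 0}], fingers=-1, grip_force=25)

```text
clock: 10.4
eef_pos: [589.4, 267.1, 48.0]
tcp_rot: [3.139, -0.001, 1.571]
contact_force: [1.8, -0.8, 7.3]
opening: 0.416
grasp_force: 24.8
```

Call:
carry_out(targets=[{"dp": [0,0,-10],"yaw": 0},{"dp": [0,0,-30],"yaw": 0},{"dp": [0,0,-60],"yaw": 0},{"dp": [0,0,-75],"yaw": 0},{"dp": [-1,-15,-75],"yaw": 0},{"dp": [-4,-50,-75],"yaw": 0},{"dp": [-8,-95,-75],"yaw": 0},{"dp": [-10,-125,-75],"yaw": 0},{"dp": [-11,-135.8,-75],"yaw": 0},{"dp": [-11,-135.8,-75],"yaw": 0},{"dp": [-11,-135.8,-75],"yaw": 0}])

```text
clock: 11.78
eef_pos: [453.6, 256.0, 121.9]
tcp_rot: [3.141, -0.0, 1.571]
contact_force: [1.1, -0.5, -0.3]
opening: 0.419
grasp_force: 25.1
```

```bash
python3 -c "
from h import *
from look import *
go(453.6,255.9,123,90)
look('w5',('cup',))
i=cv2.imread('pics/w5.png')[170:370,190:450]
cv2.imwrite('pics/w5c.png',cv2.resize(i,None,fx=3,fy=3,interpolation=cv2.INTER_CUBIC))"
```

```text
at [453.6 256.  121.9] yaw 90.0 op 0.419 gf 25.1 t 11.78 dp [-0.1 -0.  -1.1] ('yaw', np.float64(0.0))
```

View pics/w5c.png

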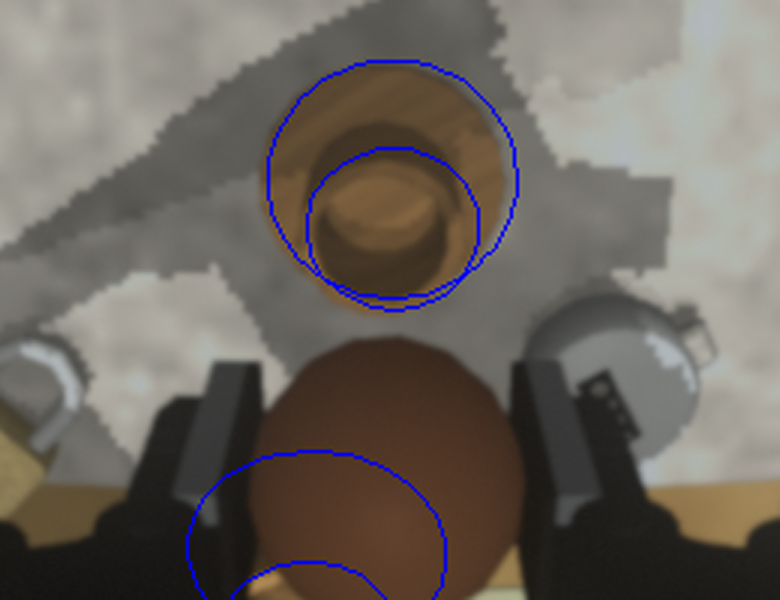

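Call:
carry_out(targets=[{"dp": [0.2,-0.3,25],"yaw": 0},{"dp": [0.2,-0.3,45],"yaw": 0},{"dp": [0.2,-0.3,60],"yaw": 0},{"dp": [0.2,-0.3,68],"yaw": 0},{"dp": [0.2,-0.3,71],"yaw": 0},{"dp": [0.2,-0.3,72],"yaw": 0},{"dp": [0.2,-0.3,72],"yaw": 0}])

```text
clock: 12.7
eef_pos: [452.6, 256.0, 50.3]
tcp_rot: [3.141, -0.0, 1.571]
contact_force: [0.5, -0.4, 0.5]
opening: 0.417
grasp_force: 25.1
```

Call:
carry_out(targets=[{"dp": [0,0,0.5],"yaw": 0},{"dp": [0,0,1],"yaw": 0},{"dp": [0,0,1],"yaw": 0}])

```text
clock: 13.08
eef_pos: [452.4, 255.9, 49.0]
tcp_rot: [3.141, -0.0, 1.571]
contact_force: [1.4, -0.8, -0.2]
opening: 0.415
grasp_force: 25.1
```

Call:
carry_out(targets=[{"dp": [0,0.5,0.5],"yaw": 0},{"dp": [0,0.5,1],"yaw": 0},{"dp": [0,0.5,1],"yaw": 0}])

```text
clock: 13.45
eef_pos: [452.8, 255.7, 48.2]
tcp_rot: [-3.142, 0.0, 1.571]
contact_force: [-1.1, -1.5, 6.0]
opening: 0.419
grasp_force: 25.6
```

Call:
carry_out(targets=[{"dp": [-0.2,-0.2,0.2],"yaw": 0},{"dp": [-0.2,-0.2,0.2],"yaw": 0}])

```text
clock: 13.7
eef_pos: [452.8, 255.7, 48.1]
tcp_rot: [3.141, -0.0, 1.571]
contact_force: [-1.2, -1.4, 6.9]
opening: 0.416
grasp_force: 25.6
```

Call:
carry_out(targets=[{"dp": [0,0,0],"yaw": 0},{"dp": [0,0,0],"yaw": 0},{"dp": [0,0,0],"yaw": 0},{"dp": [0,0,0],"yaw": 0}], fingers=0.4)

```text
clock: 14.2
eef_pos: [452.6, 255.6, 47.6]
tcp_rot: [-3.141, 0.0, 1.571]
contact_force: [-0.8, 0.1, 0.2]
opening: 0.7
grasp_force: 0.0
```

Call:
carry_out(targets=[{"dp": [0,0,-20],"yaw": 0},{"dp": [0,0,-50],"yaw": 0},{"dp": [0,0,-80],"yaw": 0},{"dp": [0,0,-110],"yaw": 0},{"dp": [0,0,-110],"yaw": 0}])

```text
clock: 14.82
eef_pos: [453.9, 256.4, 159.8]
tcp_rot: [3.138, -0.002, 1.571]
contact_force: [-0.2, 0.4, -0.8]
opening: 0.701
grasp_force: 0.0
```

```bash
python3 -c "
from h import *
go(589,143,160,90)
for n,x,y in(('wrist',240,160),('side',320,220)):
    i=r.grab_frame(n)[:,:,::-1]
    cv2.imwrite('pics/c_%s.png'%n,cv2.resize(i[y:y+120,x:x+160],None,fx=4,fy=4,interpolation=cv2.INTER_CUBIC))
a=cv2.hconcat([cv2.imread('pics/c_%s.png'%n) for n in('wrist','side')]);cv2.imwrite('pics/p6.png',cv2.resize(a,(800,300)))"
```

```text
at [453.9 256.4 159.8] yaw 90.0 op 0.701 gf 0.0 t 14.82 dp [-113.5  135.    -0.2] ('yaw', np.float64(0.0))
```

View pics/p6.png

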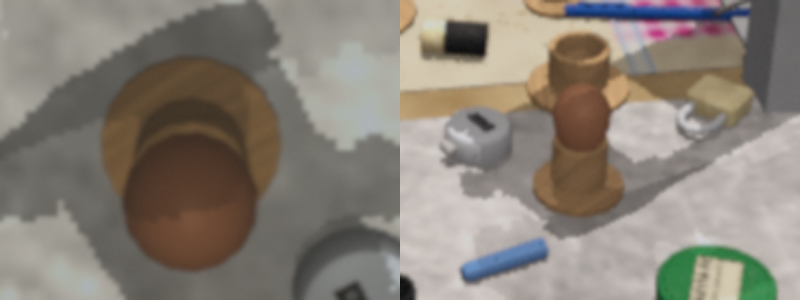

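The medium egg is upright and centred in its cup (from above and at (581,118) in the side crop). Next the hen egg.

Call:
carry_out(targets=[{"dp": [-25,30,0],"yaw": 0},{"dp": [-60,70,0],"yaw": 0},{"dp": [-95,112,0],"yaw": 0},{"dp": [-113.3,135,0],"yaw": 0},{"dp": [-113.3,135,0],"yaw": 0},{"dp": [-113.3,135,0],"yaw": 0}], fingers=0.7)

```text
clock: 15.68
eef_pos: [586.4, 142.5, 156.4]
tcp_rot: [-3.139, 0.0, 1.571]
contact_force: [-0.4, -0.6, 0.1]
opening: 0.851
grasp_force: 0.0
```

Call:
carry_out(targets=[{"dp": [0,0,40],"yaw": 0},{"dp": [0,0,70],"yaw": 0},{"dp": [0,0,95],"yaw": 0},{"dp": [0,0,110.5],"yaw": 0},{"dp": [0,0,110.5],"yaw": 0},{"dp": [0,0,110.5],"yaw": 0}])

```text
clock: 16.42
eef_pos: [588.1, 142.8, 48.0]
tcp_rot: [3.141, -0.0, 1.572]
contact_force: [0.1, -0.1, -0.2]
opening: 0.85
grasp_force: 0.0
```

Call:
carry_out(targets=[{"dp": [0,0,0],"yaw": 0},{"dp": [0,0,0],"yaw": 0},{"dp": [0,0,0],"yaw": 0},{"dp": [0,0,0],"yaw": 0},{"dp": [0,0,0],"yaw": 0}], fingers=-1, grip_force=25)

```text
clock: 17.05
eef_pos: [589.2, 142.6, 48.3]
tcp_rot: [3.139, -0.001, 1.571]
contact_force: [1.9, -0.2, 6.3]
opening: 0.512
grasp_force: 25.2
```

Call:
carry_out(targets=[{"dp": [0,0,-10],"yaw": 0},{"dp": [0,0,-30],"yaw": 0},{"dp": [0,0,-60],"yaw": 0},{"dp": [0,0,-75],"yaw": 0},{"dp": [0,-15,-75],"yaw": 0},{"dp": [1,-55,-75],"yaw": 0},{"dp": [2,-100,-75],"yaw": 0},{"dp": [3,-140,-75],"yaw": 0},{"dp": [3.2,-156,-75],"yaw": 0},{"dp": [3.2,-156,-75],"yaw": 0},{"dp": [3.2,-156,-75],"yaw": 0}])

```text
clock: 18.42
eef_pos: [433.1, 145.8, 122.4]
tcp_rot: [3.14, -0.0, 1.571]
contact_force: [0.7, 0.1, -0.7]
opening: 0.514
grasp_force: 25.7
```

```bash
python3 -c "
from h import *
go(432.7,145.8,123,90)
c=r.get_calibration('wrist');i=r.grab_frame('wrist')[:,:,::-1].copy();cv2.imwrite('pics/w7.png',i)
for d,z in((43,37),(72,8)):
    q=proj('wrist',circ(d,z)+np.array([433.2,146.2,0]),c);print(q.min(0),q.max(0))
# wood edges along the rows through saucer and rim, as sat profile
h=cv2.cvtColor(i,cv2.COLOR_BGR2HSV)
for row in(215,225,235): print(row,[int(v) for v in h[row,260:380:2,2]])
print([int(v) for v in h[180:300:2,316,2]])
"
```

```text
at [433.1 145.8 122.4] yaw 90.0 op 0.514 gf 25.7 t 18.43 dp [-0.  -0.4 -0.6] ('yaw', np.float64(0.0))
[286.68651611 211.77116162] [354.37426658 275.37238686]
[269.64216544 180.17625639] [370.80424597 276.60356728]
215 [107, 107, 108, 108, 104, 115, 123, 126, 124, 122, 118, 111, 112, 114, 115, 110, 94, 73, 68, 66, 69, 70, 73, 78, 82, 83, 85, 86, 85, 86, 86, 83, 77, 73, 72, 71, 71, 69, 67, 72, 87, 101, 106, 108, 108, 111, 115, 121, 127, 127, 120, 114, 113, 116, 117, 117, 118, 122, 133, 169]
225 [105, 106, 106, 105, 119, 123, 127, 127, 126, 125, 122, 121, 121, 107, 74, 72, 91, 101, 103, 102, 104, 102, 105, 107, 108, 107, 107, 107, 107, 107, 106, 105, 105, 103, 102, 97, 99, 102, 104, 100, 86, 72, 76, 108, 123, 116, 119, 127, 130, 125, 118, 116, 115, 115, 116, 117, 117, 116, 116, 117]
235 [105, 105, 106, 109, 119, 124, 127, 125, 125, 123, 121, 118, 98, 95, 99, 94, 85, 114, 124, 126, 127, 128, 129, 129, 129, 128, 126, 126, 125, 124, 124, 123, 123, 122, 122, 123, 125, 125, 125, 114, 91, 96, 97, 87, 97, 115, 125, 130, 125, 117, 115, 117, 119, 115, 114, 114, 114, 114, 114, 114]
[94, 86, 101, 103, 104, 104, 104, 104, 104, 103, 103, 103, 90, 71, 68, 70, 71, 76, 95, 104, 102, 102, 105, 108, 106, 102, 101, 116, 128, 126, 123, 120, 122, 130, 136, 121, 107, 103, 91, 73, 74, 71, 67, 68, 69, 76, 91, 69, 64, 65, 67, 68, 69, 71, 71, 73, 75, 77, 78, 79]
```

Call:
carry_out(targets=[{"dp": [0,-0.4,25],"yaw": 0},{"dp": [0,-0.4,45],"yaw": 0},{"dp": [0,-0.4,60],"yaw": 0},{"dp": [0,-0.4,68],"yaw": 0},{"dp": [0,-0.4,71],"yaw": 0},{"dp": [0,-0.4,72.5],"yaw": 0},{"dp": [0,-0.4,72.5],"yaw": 0},{"dp": [0,-0.4,72.5],"yaw": 0}])

```text
clock: 19.48
eef_pos: [431.5, 145.6, 50.1]
tcp_rot: [3.141, -0.0, 1.571]
contact_force: [-1.8, 1.1, -1.2]
opening: 0.512
grasp_force: 25.7
```

Call:
carry_out(targets=[{"dp": [0,0,0.5],"yaw": 0},{"dp": [0,0,1],"yaw": 0},{"dp": [0,0,1],"yaw": 0}])

```text
clock: 19.85
eef_pos: [431.7, 145.9, 49.1]
tcp_rot: [3.141, -0.001, 1.571]
contact_force: [-1.6, 2.5, 6.8]
opening: 0.511
grasp_force: 26.2
```

Call:
carry_out(targets=[{"dp": [0.6,-0.2,0],"yaw": 0},{"dp": [0.6,-0.2,0.4],"yaw": 0},{"dp": [0.6,-0.2,0.4],"yaw": 0}])

```text
clock: 20.23
eef_pos: [431.5, 146.4, 48.5]
tcp_rot: [3.141, -0.0, 1.571]
contact_force: [0.4, 2.4, 5.8]
opening: 0.51
grasp_force: 26.1
```

Call:
carry_out(targets=[{"dp": [0.6,0,0.2],"yaw": 0},{"dp": [0.6,0,0.4],"yaw": 0},{"dp": [0.6,0,0.4],"yaw": 0}])

```text
clock: 20.6
eef_pos: [431.4, 146.8, 48.3]
tcp_rot: [3.141, -0.0, 1.571]
contact_force: [-1.1, 0.0, 9.2]
opening: 0.515
grasp_force: 26.3
```

Lateral force is near zero and the height matches the pick. Releasing.

Call:
carry_out(targets=[{"dp": [0,0,0],"yaw": 0},{"dp": [0,0,0],"yaw": 0},{"dp": [0,0,0],"yaw": 0},{"dp": [0,0,0],"yaw": 0}], fingers=0.6)

```text
clock: 21.1
eef_pos: [431.0, 146.7, 47.8]
tcp_rot: [-3.141, 0.0, 1.571]
contact_force: [0.4, 0.5, 0.2]
opening: 0.804
grasp_force: 0.0
```

Call:
carry_out(targets=[{"dp": [0,0,-20],"yaw": 0},{"dp": [0,0,-50],"yaw": 0},{"dp": [0,0,-80],"yaw": 0},{"dp": [0,0,-120],"yaw": 0},{"dp": [0,0,-120],"yaw": 0}])

```text
clock: 21.72
eef_pos: [432.9, 147.4, 170.5]
tcp_rot: [3.136, -0.002, 1.571]
contact_force: [0.7, 0.4, -0.1]
opening: 0.799
grasp_force: 0.0
```

```bash
python3 -c "
from h import *
go(698.4,95,170,90)
i=r.grab_frame('side')[:,:,::-1];cv2.imwrite('pics/s8.png',i)
# hen egg expected in side view when seated vs. brown pixels
q=proj('side',egg('hen')+np.array([433.2,146.2,54.]));print('model',q.min(0),q.max(0))
d=cv2.absdiff(i,cv2.imread('pics/side0.png')).max(2)>25
m=(i[:,:,2].astype(int)-i[:,:,0]>25)&(i[:,:,2]<190)
s=np.zeros_like(d);s[195:262,365:420]=1
ys,xs=np.nonzero(d&s);print(xs.min(),xs.max(),ys.min(),ys.max())
for y in range(208,250,3): 
  x=np.nonzero((d&s)[y])[0]; print(y,x.min() if len(x) else 0,x.max() if len(x) else 0,len(x))
"
```

```text
at [432.9 147.4 170.5] yaw 90.0 op 0.799 gf 0.0 t 21.73 dp [-52.5 265.5   0.5] ('yaw', np.float64(0.0))
model [378.5943388  213.32266524] [405.15827052 239.04051122]
365 419 195 261
208 0 0 0
211 0 0 0
214 390 396 7
217 386 419 23
220 387 419 33
223 380 404 25
226 377 405 25
229 367 405 39
232 365 404 40
235 365 403 28
238 365 403 21
241 365 403 26
244 365 405 34
247 365 419 28
```

Hen egg outline in the side view (377–405, top 213.5) matches the model seated in its cup. Now the goose egg.

Call:
carry_out(targets=[{"dp": [-8,40,0],"yaw": 0},{"dp": [-18,90,0],"yaw": 0},{"dp": [-28,140,0],"yaw": 0},{"dp": [-38,190,0],"yaw": 0},{"dp": [-46,235,0],"yaw": 0},{"dp": [-52.3,266,0],"yaw": 0},{"dp": [-52.3,266,0],"yaw": 0},{"dp": [-52.3,266,0],"yaw": 0},{"dp": [-52.3,266,0],"yaw": 0}], fingers=1)

```text
clock: 22.9
eef_pos: [695.9, 94.8, 167.3]
tcp_rot: [-3.14, 0.0, 1.572]
contact_force: [-0.6, 0.2, -0.6]
opening: 1.002
grasp_force: 0.0
```

Call:
carry_out(targets=[{"dp": [0,0,25],"yaw": 0},{"dp": [0,0,50],"yaw": 0},{"dp": [0,0,75],"yaw": 0},{"dp": [0,0,100],"yaw": 0},{"dp": [0,0,123],"yaw": 0},{"dp": [0,0,123],"yaw": 0},{"dp": [0,0,123],"yaw": 0}])

```text
clock: 23.78
eef_pos: [697.6, 94.7, 45.7]
tcp_rot: [3.141, -0.0, 1.571]
contact_force: [0.7, -0.2, 0.8]
opening: 1.002
grasp_force: 0.0
```

Call:
carry_out(targets=[{"dp": [0,0,0],"yaw": 0},{"dp": [0,0,0],"yaw": 0},{"dp": [0,0,0],"yaw": 0},{"dp": [0,0,0],"yaw": 0},{"dp": [0,0,0],"yaw": 0}], fingers=-1, grip_force=30)

```text
clock: 24.4
eef_pos: [697.9, 94.7, 46.1]
tcp_rot: [3.14, -0.0, 1.571]
contact_force: [-0.3, -0.1, 6.5]
opening: 0.649
grasp_force: 31.1
```

Call:
carry_out(targets=[{"dp": [0,0,-10],"yaw": 0},{"dp": [0,0,-30],"yaw": 0},{"dp": [0,0,-60],"yaw": 0},{"dp": [0,0,-75],"yaw": 0},{"dp": [-8,-14,-75],"yaw": 0},{"dp": [-26,-45,-75],"yaw": 0},{"dp": [-47,-80,-75],"yaw": 0},{"dp": [-63,-108,-75],"yaw": 0},{"dp": [-69.7,-119.5,-75],"yaw": 0},{"dp": [-69.7,-119.5,-75],"yaw": 0},{"dp": [-69.7,-119.5,-75],"yaw": 0}])

```text
clock: 25.78
eef_pos: [578.6, 25.2, 119.9]
tcp_rot: [3.141, -0.0, 1.571]
contact_force: [0.6, -0.3, -1.1]
opening: 0.646
grasp_force: 32.2
```

```bash
python3 -c "
from h import *
from look import *
go(578.3,25,121,90)
look('w9',('cup',))
i=cv2.imread('pics/w9.png')[170:370,190:450]
cv2.imwrite('pics/w9c.png',cv2.resize(i,None,fx=3,fy=3,interpolation=cv2.INTER_CUBIC))"
```

```text
at [578.6  25.2 119.9] yaw 90.0 op 0.646 gf 32.2 t 25.77 dp [-0.2 -0.3 -1.1] ('yaw', np.float64(0.0))
```

View pics/w9c.png

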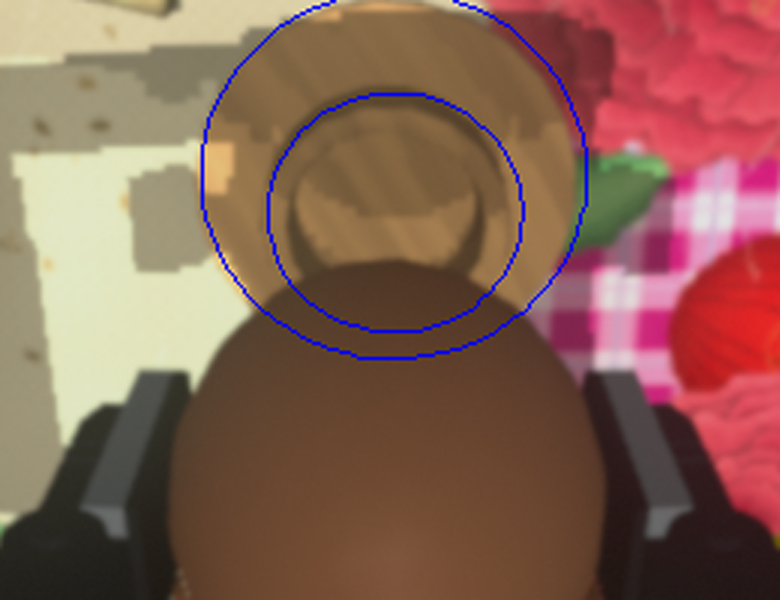

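The cup rim's centre (387) lies under the finger mid-line (386.5), so x needs about +1 mm compared with the others. Lowering.

Call:
carry_out(targets=[{"dp": [0,1,25],"yaw": 0},{"dp": [0,1,45],"yaw": 0},{"dp": [0,1,60],"yaw": 0},{"dp": [0,1,68],"yaw": 0},{"dp": [0,1,71],"yaw": 0},{"dp": [0,1,72.5],"yaw": 0},{"dp": [0,1,72.5],"yaw": 0},{"dp": [0,1,72.5],"yaw": 0}])

```text
clock: 26.82
eef_pos: [578.9, 24.8, 47.9]
tcp_rot: [3.141, 0.0, 1.571]
contact_force: [-1.4, -1.1, 1.2]
opening: 0.648
grasp_force: 32.4
```

Call:
carry_out(targets=[{"dp": [0,0,0.5],"yaw": 0},{"dp": [0,0,1],"yaw": 0},{"dp": [0,0,1],"yaw": 0}])

```text
clock: 27.2
eef_pos: [579.0, 24.4, 47.2]
tcp_rot: [3.141, 0.0, 1.571]
contact_force: [-1.9, -4.6, 9.8]
opening: 0.65
grasp_force: 32.9
```

Call:
carry_out(targets=[{"dp": [-1,-0.4,0],"yaw": 0},{"dp": [-1,-0.4,0.4],"yaw": 0},{"dp": [-1,-0.4,0.4],"yaw": 0}])

```text
clock: 27.58
eef_pos: [578.7, 23.8, 46.4]
tcp_rot: [3.141, -0.0, 1.571]
contact_force: [-1.6, -1.1, 5.3]
opening: 0.646
grasp_force: 32.7
```

Call:
carry_out(targets=[{"dp": [-0.3,-0.4,0.2],"yaw": 0},{"dp": [-0.3,-0.4,0.5],"yaw": 0},{"dp": [-0.3,-0.4,0.5],"yaw": 0}])

```text
clock: 27.95
eef_pos: [578.6, 23.7, 46.2]
tcp_rot: [3.14, -0.0, 1.571]
contact_force: [-1.3, -0.3, 8.1]
opening: 0.65
grasp_force: 32.9
```

Call:
carry_out(targets=[{"dp": [0,0,0],"yaw": 0},{"dp": [0,0,0],"yaw": 0},{"dp": [0,0,0],"yaw": 0},{"dp": [0,0,0],"yaw": 0},{"dp": [0,0,0],"yaw": 0}], fingers=1)

```text
clock: 28.58
eef_pos: [577.8, 23.5, 45.4]
tcp_rot: [-3.141, 0.0, 1.571]
contact_force: [-0.8, 0.7, 0.6]
opening: 1.002
grasp_force: 0.0
```

Call:
carry_out(targets=[{"dp": [0,0,-20],"yaw": 0},{"dp": [0,0,-50],"yaw": 0},{"dp": [0,0,-80],"yaw": 0},{"dp": [0,0,-120],"yaw": 0},{"dp": [0,0,-150],"yaw": 0},{"dp": [0,0,-150],"yaw": 0},{"dp": [0,0,-150],"yaw": 0}])

```text
clock: 29.45
eef_pos: [577.3, 23.5, 194.8]
tcp_rot: [-3.141, 0.0, 1.571]
contact_force: [-0.7, -0.5, -0.5]
opening: 0.997
grasp_force: 0.0
```

```bash
python3 -c "
from h import *
# final check by image code: egg outline vs model seated, per camera, from changed pixels
S=dict(goose=(579.5,25.2,52),hen=(433.2,146.2,54),medium=(454.1,255.9,54),small=(427.6,29,54))
for n in('side','scene'):
    i=r.grab_frame(n)[:,:,::-1].copy();cv2.imwrite('pics/%s9.png'%n,i)
    h=cv2.cvtColor(i,cv2.COLOR_BGR2HSV)
    d=cv2.absdiff(i,cv2.imread('pics/%s0.png'%n)).max(2)>18
    for k in SZ:
        q=proj(n,egg(k)+np.array(S[k],float));a,b=q.min(0),q.max(0)
        y=int(a[1]+.45*(b[1]-a[1])); x0,x1=int(a[0]-6),int(b[0]+7); cx=int((a[0]+b[0])/2)
        g=lambda v:np.abs(np.diff(cv2.GaussianBlur(v.astype(np.float32),(1,1),0),axis=0)).sum(1)
        row=g(i[y-1:y+2].mean(0)); col=g(i[:,cx-1:cx+2].mean(1))
        w=lambda e,c,s:(lambda z:c-s+(np.arange(len(z))*z**2).sum()/(z**2).sum()+.5)(e[c-s:c+s+1])
        print(n,k,'model L R T',a[0].round(1),b[0].round(1),a[1].round(1),'seen',w(row,round(a[0]),4).round(1),w(row,round(b[0]),4).round(1),w(col,round(a[1]),4).round(1))
"
```

```text
side goose model L R T 285.9 316.7 181.5 seen 285.5 316.6 181.7
side hen model L R T 378.6 405.2 213.3 seen 379.5 404.6 214.0
side medium model L R T 380.3 404.2 253.3 seen 381.0 406.3 252.6
side small model L R T 374.5 390.7 186.1 seen 374.8 390.5 185.5
scene goose model L R T 242.5 281.0 322.5 seen 242.4 280.1 322.0
scene hen model L R T 230.1 255.8 249.7 seen 227.7 255.0 249.6
scene medium model L R T 280.7 300.3 225.9 seen 282.9 298.9 225.6
scene small model L R T 182.8 201.8 291.4 seen 180.5 200.1 290.0
```

The outlines match to about 1–2 px. One last look.

```bash
python3 -c "
import cv2
a=cv2.imread('pics/scene9.png')[210:400,170:310];b=cv2.imread('pics/side9.png')[160:350,275:415]
cv2.imwrite('pics/fin.png',cv2.resize(cv2.hconcat([a,b]),(800,543),interpolation=cv2.INTER_CUBIC))"
```

```text
(no output)
```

View pics/fin.png

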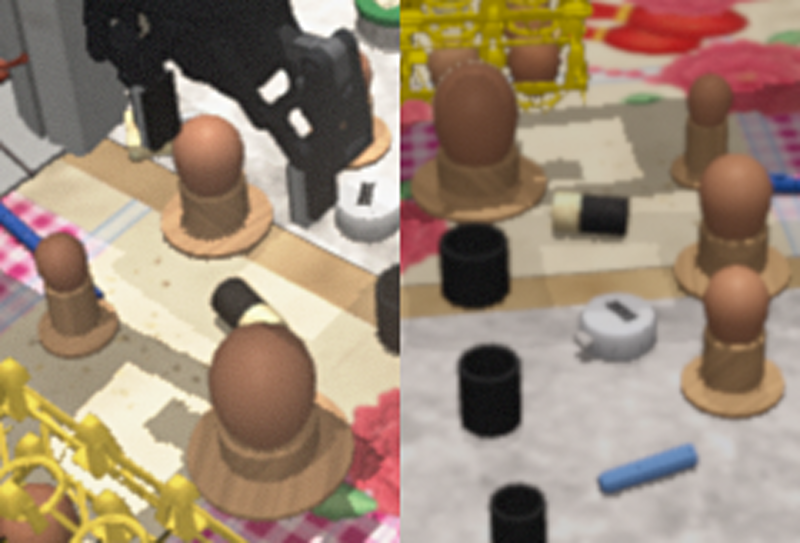

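All four look seated and upright, with the arm clear. The small egg measured about 2 px left in the scene view, so I'll check that numerically.

```bash
python3 -c "
import cv2,numpy as np
from h import *
i=cv2.imread('pics/scene9.png')
for y in range(290,322,3): print(y,[int(v) for v in i[y,174:210,0]])
for z in(43,54,65,73): print(z,proj('scene',np.array([[427.6,29,z]])).round(1))
for y in(190,194,198,204): print(y,[int(v) for v in cv2.imread('pics/side9.png')[y,370:396,0]])
"
```

```text
290 [132, 156, 173, 173, 174, 171, 169, 159, 177, 193, 195, 199, 203, 199, 199, 189, 170, 153, 141, 145, 163, 182, 196, 208, 214, 201, 187, 188, 190, 196, 203, 209, 210, 207, 208, 210]
293 [117, 91, 96, 123, 153, 167, 175, 182, 175, 162, 139, 120, 99, 77, 76, 78, 83, 82, 80, 74, 68, 69, 101, 157, 215, 233, 232, 229, 228, 220, 217, 218, 211, 209, 207, 200]
296 [183, 185, 186, 176, 126, 98, 113, 135, 128, 91, 78, 85, 82, 90, 94, 94, 96, 92, 87, 82, 83, 75, 65, 59, 70, 136, 216, 229, 226, 227, 225, 228, 228, 227, 219, 207]
299 [224, 228, 225, 227, 227, 213, 176, 110, 67, 71, 81, 85, 88, 87, 95, 96, 91, 92, 82, 82, 81, 73, 70, 68, 58, 65, 141, 227, 231, 222, 215, 213, 214, 211, 213, 214]
302 [187, 171, 160, 166, 180, 193, 208, 200, 127, 70, 71, 77, 78, 80, 79, 85, 87, 82, 77, 73, 75, 68, 66, 64, 58, 53, 102, 180, 215, 213, 211, 215, 212, 215, 209, 194]
305 [137, 134, 132, 138, 151, 170, 194, 217, 202, 118, 57, 59, 70, 71, 71, 75, 70, 71, 68, 69, 64, 66, 59, 58, 56, 47, 63, 129, 201, 222, 219, 216, 217, 219, 217, 211]
308 [125, 129, 143, 166, 206, 227, 229, 228, 231, 236, 211, 117, 58, 56
[... 590 characters left out ...]
 155]
320 [148, 147, 144, 138, 135, 134, 136, 136, 138, 134, 117, 97, 85, 74, 65, 72, 70, 73, 72, 76, 77, 70, 65, 69, 66, 64, 69, 63, 59, 58, 58, 63, 72, 70, 70, 77]
43 [[193.7 307.1]]
54 [[192.6 302.3]]
65 [[191.5 297.5]]
73 [[190.6 293.9]]
190 [139, 126, 114, 101, 87, 78, 67, 59, 58, 60, 63, 65, 70, 69, 67, 66, 65, 61, 59, 59, 62, 75, 79, 75, 71, 67]
194 [136, 135, 135, 131, 117, 81, 54, 50, 53, 52, 56, 58, 58, 59, 58, 57, 56, 55, 51, 48, 48, 50, 57, 59, 59, 59]
198 [112, 111, 111, 109, 104, 85, 55, 43, 44, 47, 49, 49, 49, 49, 50, 48, 47, 47, 44, 45, 57, 63, 67, 66, 65, 63]
204 [112, 112, 111, 107, 95, 64, 51, 52, 53, 52, 50, 49, 47, 49, 48, 51, 54, 56, 54, 69, 99, 108, 111, 114, 119, 123]
```

```bash
python3 -c "
from rig import r
print(r.sign_off())"
```

```text
the job is handed in; nothing more can be done
None
```

All four eggs are in the cups of their own size, and the job is handed in at about 29.5 s; the last pictures show them upright and centred to within about 1–2 mm, with the arm clear.

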